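# Nudge an end cap into its nest and swing the keeper over it

## Robot

A 6-joint arm with a two-finger parallel gripper is mounted at the origin on a cart in front of the work surface, level with it; the furniture and walls round the work are solid. World frame = base frame: x ahead of the robot, y to its left, z up, the work surface at z = 0. Lengths are in m, angles in rad, forces in N, time in s.
With the tool pointing down it reaches from about 0.35 to 0.775 m from the base axis. Payload 7.3 kg.
Tool frame: the origin (TCP) lies midway between the tips of the shut fingers; the grasp point (between the pads) lies 19 mm behind it; z points along the fingers, y is the direction in which the jaws open and shut (so a half turn about z gives the same grasp; the last joint's range is limited). The gripper opens to 92 mm and grips with 3 to 60 N. Pads are 19 mm wide; open, the fingers measure 130 mm over their backs; the gripper's body (75 mm by 190 mm) begins 47 mm behind the grasp point.
Start: joints at [-1.293, 0.342, 1.524, -0, 1.275, -0.146], TCP at [0.216, -0.479, 0.227] pointing down, gripper open.
Joint ranges: [-2.53, 2.53], [-0.77, 2.02], [0.04, 2.7], [-1, 4.14], [0.28, 2.66], [-3.11, 3.11]. Speed limits (rad/s): [2.57, 2.57, 3.14, 3.14, 3.14, 3.14].

## Interface

Orientations are given as a rotation vector (axis times angle).
In Python, from station import robot gives the robot as it stands.
- The arm moves only by the tool carry_out, never from a script. Its argument "series" is one flat list of numbers, 7 for each row, row after row: the shift along the tool's x, y, z in mm, then the turn, a rotation vector about the tool's x, y, z in rad, then the closure, from -1 (fully open) to 1 (shut). In form: [x, y, z, ax, ay, az, jaw, x, y, z, ax, ay, az, jaw, ...]. A call has 1 to 8 rows; each row is the pose to reach, as a shift and turn from the pose commanded when the call began, along the tool's axes at that moment; what a row does not reach only later rows make up. A row lasts 1/12 s, in which the tool goes at most 41.7 mm and 7.16 degrees, less where a joint would pass 70% of its speed; a pose out of reach is approached as far as the arm can. A call with a gripper value outside its range is refused whole. The fingers move at their own pace and stop on an object; the grip force is fixed at half the most. Time passes only in rows, so rows that repeat a pose let the fingers close. It gives the time, the measured TCP pose, the force and the opening at its end, in the units of the state.
- robot.observe(): the state, without advancing time (a new reading comes with each control period).
- robot.capture(name): name is "side" or "top" or "wrist"; returns a dict with "color" (420x560x3 uint8, blue, green, red), "mtx" (3x3 intrinsics, pixels), "pose" (4x4, takes a point from camera to world coordinates). Camera axes: x right, y up, looking along -z (the intrinsics and any distortion apply to the point x, -y, -z); pixel columns grow to the right and rows downward; lengths in m; the calibration is good to about 2 mm. A picture is of the moment at which its call begins. There is no depth.
- robot.sign_off(): hands the job in, once; it reports no verdict.
The state is a dict: "time": time; "joint_pos": joint angles; "dq": joint speeds; "tau": joint torques, N m; "ee_pos": TCP position; "orientation": TCP orientation; "force": force on the tool from outside, world axes, zero at the start; "wrist_torque": the same for the moment, N m; "gripper_width": opening from 0.0 (shut) to 1.0 (fully open).
Only numpy, scipy, OpenCV 4.12 (cv2) and the standard library are available. Lean on these libraries where they do the work, as an engineer would, in place of code of your own. Each camera call takes 0.05 s, during which the arm holds its last target.

## Task

With the fingertips, push the yellow end cap that lies on the grey capping fixture across the plate until it drops flat into the round nest, then push the red knob of the keeper so that its arm swings fully across the seated cap to its stop. Slide the cap, do not pick it up or tip it over, and leave the other things on the bench where they are.

Things in the scene. Friction and masses are not known exactly. Their poses are not given: they have to be found in the camera images.
- fixture: Grey plate fixed to the bench, 16 mm thick. Origin on the bench; x runs from the landing area (cap starts near x = -73 mm) to the nest (centre x = +60 mm, y = 0); plate spans x -135 to +135 mm, y -62 to +84 mm; z up. Its x axis points up to 1.5 rad to either side of straight away from the robot.
- nest (a point): Centre of the floor of the round nest in the plate (black floor): recess of 97 mm diameter, 10 mm deep, with a small chamfer; its floor is 6 mm above the bench.
- end_cap: Yellow moulded end cap, a loose disc of 91 mm diameter and 16 mm height, about 45 g, closed side up, lying on the plate's landing area; origin at the centre of its underside, z up. Seated in the nest it stands 6 mm proud of the plate (its top is 22 mm above the bench). A cap that is pushed slowly tips a little over the nest's edge, then drops in.
- keeper (a joint): Angle (rad) of the keeper, a level steel arm on an upright pivot. At 0 it points along fixture +x, clear of the nest; grows clockwise seen from above; at its stop, 1.57, it points along fixture -y across the nest. Starts at 0 to 0.4; light friction (0.6 N at the knob); stays where left. Arm underside 24 mm above the bench: passes over a seated cap, not over one lying on the plate.
- keeper_knob (a point): Middle of the red upright knob on the keeper's arm, a cylinder of 16 mm diameter, 50 mm from the pivot; it rises from the arm's top, 30 mm above the bench, to 60 mm above the bench; this point is 46 mm above the bench.
- pivot (a point): The keeper's pivot axis, at the plate's top surface, at x = +50 mm, y = +66 mm of the fixture; the pivot's steel head ends 35 mm above the bench.
- cap_press: Green arbor press, a fixed bystander about 0.4 m tall that stands at the left of the work; origin at the centre of its foot. The arm must pass in front of it (nearer the robot), not through it.
- coupling_left: Bystander: small yellow-capped dark coupling, 55 x 76 x 55 mm, lying at the left; origin under it. Leave alone.
- coupling_right: Bystander: small yellow-capped dark coupling, 54 x 77 x 54 mm, lying at the right; origin under it. Leave alone.
- spare_cap: Bystander: a second yellow end cap, 91 mm diameter, 16 mm high, lying on the bench at the right, not on the fixture. Leave alone.
- screwdriver: Bystander: red-handled screwdriver, 202 mm long, far left. Leave alone.
- nail_tin: Bystander: round tin of nails, 80 mm wide, 38 mm high, at the right. Leave alone.
- tape_roll: Bystander: tan tape roll, 98 mm diameter, 25 mm high, near right. Leave alone.
- label_pad: Bystander: flat label pad, 79 x 97 x 11 mm, at the right. Leave alone.
- pencil_1: Bystander: yellow pencil, 136 mm long, near left. Leave alone.
- shears: Bystander: red-handled shears, 199 mm long, at the left. Leave alone.
Mind the look-alikes: they are no part of the job. What is shaped like the end_cap but orange is not meant.

How it is judged:
By the outcome, as a careful person would: the job done as asked, in the order asked, and still so for the second after the job is handed in, with the robot touching nothing.
It also fails if it takes over 54 s, if anything falls off the work surface, if the arm or the gripper's body presses on something with over 40 N, if the wrist force passes 120 N, or if a joint passes its speed limit or range.

## Working session

There is one attempt and no reset: what is moved stays moved. The work goes in short steps, Python scripts to look and compute and a tool call to move; the robot and the scene stay as the last step left them, time stands still between calls to the robot, and variables do not carry over. Pictures are saved under pics/ and viewed, and the job is handed in when it is done.

Besides the shell and the picture viewer there is one more tool, called after "Call:" in YAML: its name, and indented under it one key for each argument. carry_out: Moves the arm, as the interface text tells. Its arguments: {"type":"object","properties":{"series":{"type":"array","items":{"type":"number"}}},"required":["series"]}

```bash
ls; mkdir -p pics; python3 - <<'E'
from station import robot
import cv2
s=robot.observe(); print(s)
for n in ("side","top","wrist"):
    c=robot.capture(n); cv2.imwrite(f"pics/{n}0.png",c["color"]); print(n,c["mtx"].round(1).tolist(),c["pose"].round(3).tolist(),[k for k in c])
E
```

```text
pics
{'time': 0.0, 'joint_pos': array([-1.29303726e+00,  3.42719180e-01,  1.52499060e+00, -1.79704547e-06,
        1.27540584e+00, -1.46033468e-01]), 'dq': array([-0.00070204, -0.0012118 , -0.00058527,  0.00069463, -0.00068948,
       -0.00131247]), 'tau': array([ 1.01483653e-03, -4.31233478e+01, -2.44216472e+01,  7.17783440e-02,
        5.60102658e-02, -1.20362083e-04]), 'ee_pos': array([ 0.21578432, -0.47816825,  0.22605602]), 'orientation': array([-3.06984161e+00, -6.60402549e-01,  1.60064518e-04]), 'force': array([0.15829465, 0.36337248, 1.00708788]), 'wrist_torque': array([-0.02443726,  0.07494317, -0.03580923]), 'gripper_width': 1.0015858874610701}
side [[533.4, 0.0, 277.4], [0.0, 533.4, 220.3], [0.0, 0.0, 1.0]] [[-0.989, 0.084, -0.123, 0.322], [-0.148, -0.611, 0.777, 1.229], [-0.01, 0.787, 0.617, 1.042], [0.0, 0.0, 0.0, 1.0]] ['color', 'mtx', 'pose']
top [[385.8, 0.0, 274.3], [0.0, 385.8, 213.7], [0.0, 0.0, 1.0]] [[0.004, 0.997, -0.077, 0.433], [-1.0, 0.003, -0.006, 0.016], [-0.006, 0.077, 0.997, 1.255], [0.0, 0.0, 0.0, 1.0]] ['color', 'mtx', 'pose']
wrist [[364.3, 0.0, 283.9], [0.0, 364.3, 202.9], [0.0, 0.0, 1.0]] [[0.411, 0.878, 0.245, 0.281], [-0.912, 0.397, 0.108, -0.449], [-0.002, -0.268, 0.964, 0.384], [0.0, 0.0, 0.0, 1.0]] ['color', 'mtx', 'pose']
```

View pics/top0.png

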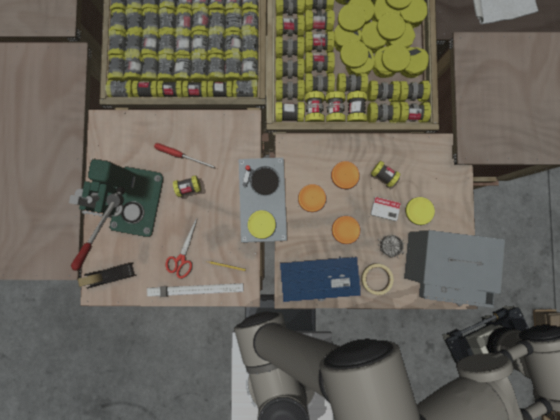

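View pics/side0.png

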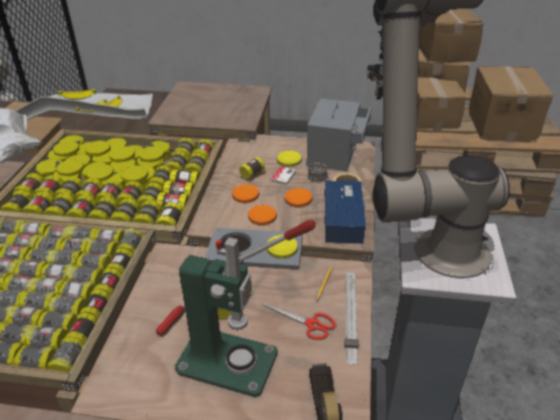

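The top view shows the fixture plate at about (263,200). The yellow cap on it is at (262,224), the black nest at (264,181) and the red knob near (247,170). Other discs: orange at (345,175), (312,198) and (346,229), which are look-alikes, and yellow at (420,211), which is the spare on the bench. The yellow disc at (262,224) is the only one on the grey plate, so it is the target. I'll measure it and confirm in a crop.

```bash
cat > h.py <<'E'
import numpy as np, cv2
def ray(c,uv,z):
    K=c["mtx"];P=c["pose"]
    d=np.array([(uv[0]-K[0,2])/K[0,0],-(uv[1]-K[1,2])/K[1,1],-1.0])
    d=P[:3,:3]@d;o=P[:3,3]
    return o+d*(z-o[2])/d[2]
def proj(c,p):
    P=c["pose"];K=c["mtx"];q=P[:3,:3].T@(np.array(p)-P[:3,3])
    return np.array([K[0,0]*q[0]/-q[2]+K[0,2],K[1,1]*-q[1]/-q[2]+K[1,2]])
def blobs(mask,roi,minA=8):
    x0,y0,x1,y1=roi; m=np.zeros_like(mask); m[y0:y1,x0:x1]=mask[y0:y1,x0:x1]
    cs,_=cv2.findContours(m,cv2.RETR_EXTERNAL,cv2.CHAIN_APPROX_NONE)
    out=[]
    for k in cs:
        a=cv2.contourArea(k)
        if a>=minA:
            f=np.zeros_like(m);cv2.drawContours(f,[k],-1,255,-1);M=cv2.moments(f,True)
            out.append((a,M['m10']/M['m00'],M['m01']/M['m00'],k))
    return sorted(out,key=lambda t:-t[0])
E
python3 - <<'E'
from station import robot
from h import *
c=robot.capture("top");im=c["color"]
cv2.imwrite("pics/topc.png",cv2.resize(im[145:255,215:315],None,fx=5.4,fy=5.4,interpolation=cv2.INTER_CUBIC))
h=cv2.cvtColor(im,cv2.COLOR_BGR2HSV)
Y=cv2.inRange(h,(24,120,90),(36,255,255));B=cv2.inRange(h,(0,0,0),(180,255,50))
R=cv2.inRange(h,(0,130,70),(8,255,255))|cv2.inRange(h,(170,130,70),(180,255,255))
roi=(236,150,292,248)
for n,m,z in(("cap",Y,.032),("nest",B,.006),("knob",R,.055)):
    for b in blobs(m,roi)[:3]:print(n,b[:3],ray(c,b[1:3],z).round(4),2*np.sqrt(b[0]/np.pi)*1.25/385)
G=cv2.inRange(h,(85,15,60),(130,120,200))
cv2.imwrite("pics/g.png",G[145:255,215:315])
g=blobs(cv2.inRange(h,(95,10,80),(125,110,190)),roi)
for b in g[:2]:
    r=cv2.minAreaRect(b[3]);print(b[:3],r,[ray(c,p,.016).round(4).tolist() for p in cv2.boxPoints(r)])
c=robot.capture("side");im=c["color"]
cv2.imwrite("pics/sidec.png",cv2.resize(im[215:275,195:310],None,fx=6,fy=6,interpolation=cv2.INTER_CUBIC))
E
```

```text
cap (513.5, 261.3139745916515, 224.2196007259528) [0.4937 0.0643 0.032 ] 0.08301843971214376
nest (465.5, 264.5398406374502, 180.92828685258965) [0.6367 0.0557 0.006 ] 0.07904314020797783
(3258.5, 261.8457943925234, 199.98306074766356) ((262.224853515625, 199.19610595703125), (82.30357360839844, 44.10346984863281), 88.21009063720703) [[0.7078, 0.1393, 0.016], [0.7126, -0.0042, 0.016], [0.4454, -0.013, 0.016], [0.4405, 0.1282, 0.016]]
```

View pics/topc.png

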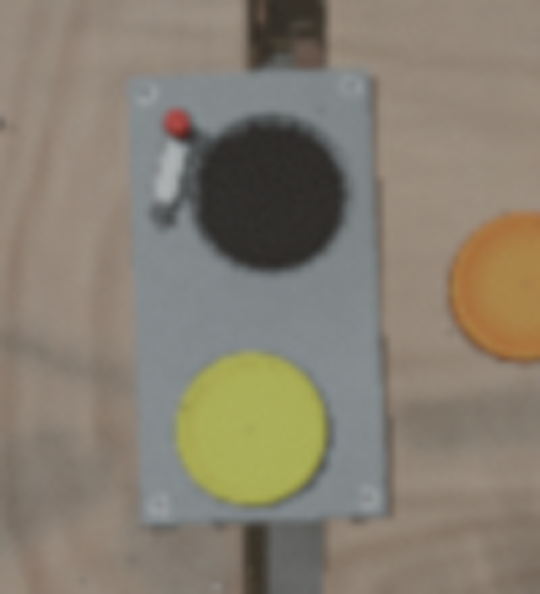

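View pics/sidec.png

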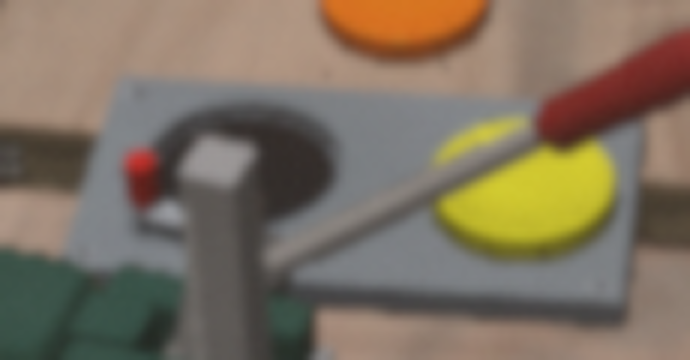

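View pics/wrist0.png

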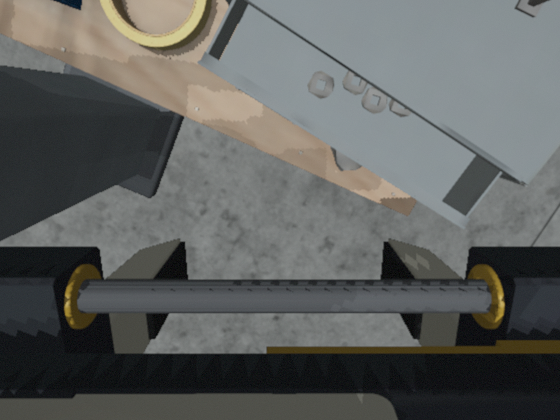

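The crops confirm the cap sits on the grey plate (top-crop 252,428) with the nest at (270,193), the knob at (178,123) and the pivot at (163,215), so fixture x points almost straight ahead. The green press only crosses the cap by perspective. Next I'll check the measurements against the side view.

```bash
python3 - <<'E'
from station import robot
from h import *
t=robot.capture("top");s=robot.capture("side")
hs=[cv2.cvtColor(c["color"],cv2.COLOR_BGR2HSV) for c in(t,s)]
R=[cv2.inRange(h,(0,110,60),(8,255,255))|cv2.inRange(h,(168,110,60),(180,255,255)) for h in hs]
kt=blobs(R[0],(240,160,256,178),3);ks=blobs(R[1],(212,236,226,252),3)
print([b[:3] for b in kt],[b[:3] for b in ks])
for z in(.046,.055,.060):print(z,ray(t,kt[0][1:3],z).round(4),ray(s,ks[0][1:3],z).round(4) if ks else 0)
print("cap side edge check", [proj(s,(.4937+a,.0643+b,.032)).round(1).tolist() for a,b in((-.0455,0),(.0455,0),(0,.0455),(0,-.0455))])
Y=cv2.inRange(hs[1],(22,110,90),(36,255,255));
for b in blobs(Y,(260,225,305,265))[:2]:print(b[:3],cv2.boundingRect(b[3]))
print("nest side",proj(s,(.6367,.0557,.006)).round(1))
for uv in((215+163/5.4,145+215/5.4),):print("pivot",ray(t,uv,.035).round(4))
# plate corners from crop
for uv in((128,75),(372,70),(388,515),(140,523)):print(ray(t,(215+uv[0]/5.4,145+uv[1]/5.4),.016).round(4))
E
```

```text
[(8.0, 247.5, 167.5)] [(31.0, 218.61904761904762, 243.66666666666666)]
0.046 [0.673  0.1087 0.046 ] [0.6717 0.1053 0.046 ]
0.055 [0.6712 0.108  0.055 ] [0.6685 0.1154 0.055 ]
0.06 [0.6702 0.1077 0.06  ] [0.6668 0.1211 0.06  ]
cap side edge check [[297.6, 245.1], [266.6, 242.3], [279.8, 254.0], [284.2, 233.8]]
(375.0, 283.3536585365854, 248.33414634146342) (267, 238, 30, 20)
(20.5, 273.8529411764706, 237.58823529411765) (268, 235, 13, 7)
nest side [235.  244.2]
pivot [0.6193 0.1165 0.035 ]
[0.7073 0.14   0.016 ]
[ 0.7107 -0.0072  0.016 ]
[ 0.4431 -0.0171  0.016 ]
[0.4378 0.13   0.016 ]
```

Both views agree: cap (0.494, 0.064), nest (0.636, 0.054), knob (0.672, 0.108), pivot (0.622, 0.118), plate yaw 0.037. Knob to pivot is 51 mm against 50 mm given. I'll move high to a point behind the cap with the jaws part-closed, so the two fingertips form a cradle.

Call:
carry_out:
  series: [28,-28.5,0,0,0,0.034,0.35,56,-57,0,0,0,0.068,0.35,84,-85.5,0,0,0,0.102,0.35,112,-114,0,0,0,0.136,0.35,140,-142,0,0,0,0.17,0.35,168,-170.5,0,0,0,0.204,0.35,196,-199,0,0,0,0.238,0.35,224,-227,0,0,0,0.272,0.35]

```text
time: 1.02
ee_pos: [0.3269, -0.1777, 0.2269]
orientation: [3.132, 0.235, 0.001]
force: [1.0, 0.2, 0.5]
gripper_width: 0.467
```

```bash
cat >> h.py <<'E'
from scipy.spatial.transform import Rotation as Ro
def st(robot,target=None,yaw=None):
    s=robot.observe();R=Ro.from_rotvec(s["orientation"]).as_matrix()
    print("t",round(s["time"],2),"p",s["ee_pos"].round(4),"yaw",round(np.arctan2(R[1,0],R[0,0]),4),"tilt",R[:2,2].round(4),"F",s["force"].round(1),"w",round(s["gripper_width"],3),"q",s["joint_pos"].round(2))
    if target is not None:
        print("shift mm",(R.T@(np.array(target)-s["ee_pos"])*1000).round(1),"az",None if yaw is None else round(np.arctan2(R[1,0],R[0,0])-yaw,3))
E
python3 -c "
from station import robot
from h import *
st(robot,(.419,.0697,.227),-.07)"
```

```text
t 1.02 p [ 0.3269 -0.1777  0.2269] yaw 0.1495 tilt [ 0.0006 -0.0005] F [1.  0.2 0.5] w 0.467 q [-0.7   0.06  1.89  0.    1.19  0.72]
shift mm [ 1.279e+02 -2.309e+02 -1.000e-01] az 0.219
```

Call:
carry_out:
  series: [18,-33,0,0,0,0.03,0.35,36,-66,0,0,0,0.06,0.35,54,-99,0,0,0,0.09,0.35,72,-132,0,0,0,0.12,0.35,90,-165,0,0,0,0.15,0.35,108,-198,0,0,0,0.18,0.35,125,-225,0,0,0,0.217,0.35,125,-225,0,0,0,0.217,0.35]

```text
time: 1.68
ee_pos: [0.4177, 0.0661, 0.2269]
orientation: [-3.138, 0.098, -0.003]
force: [0.1, 0.0, 0.3]
gripper_width: 0.322
```

```bash
python3 -c "
from station import robot
from h import *
st(robot,(.419,.0697,.022),-.07)
c=robot.capture('wrist');im=c['color'];cv2.imwrite('pics/w1.png',im)
h=cv2.cvtColor(im,cv2.COLOR_BGR2HSV)
for b in blobs(cv2.inRange(h,(22,110,70),(36,255,255)),(0,0,560,420),300)[:3]:
    print(b[:3],ray(c,b[1:3],.032).round(4),cv2.boundingRect(b[3]))
for b in blobs(cv2.inRange(h,(0,110,60),(8,255,255))|cv2.inRange(h,(168,110,60),(180,255,255)),(0,0,560,420),20)[:4]: print('red',b[:3],ray(c,b[1:3],.046).round(4))
for b in blobs(cv2.inRange(h,(0,0,0),(180,255,50)),(0,0,560,230),300)[:3]: print('blk',b[:3],ray(c,b[1:3],.006).round(4))
"
```

```text
t 1.68 p [0.4177 0.0661 0.2269] yaw -0.0625 tilt [0.0017 0.0017] F [0.1 0.  0.3] w 0.322 q [-0.03  0.15  1.78  0.    1.21  1.61]
shift mm [  0.7  -3.3 204.9] az 0.008
(7337.5, 278.7648475120385, 96.04962546816479) [0.4943 0.0667 0.032 ] (232, 46, 95, 100)
(2500.5, 341.2692832764505, 347.8505119453925) [0.2175 0.0143 0.032 ] (118, 341, 383, 12)
(594.5, 188.13920454545453, 229.7372159090909) [0.3686 0.1684 0.032 ] (135, 220, 107, 21)
red (3468.5, 47.42310912643037, 237.7401618755233) [0.3736 0.3049 0.046 ]
```

View pics/w1.png

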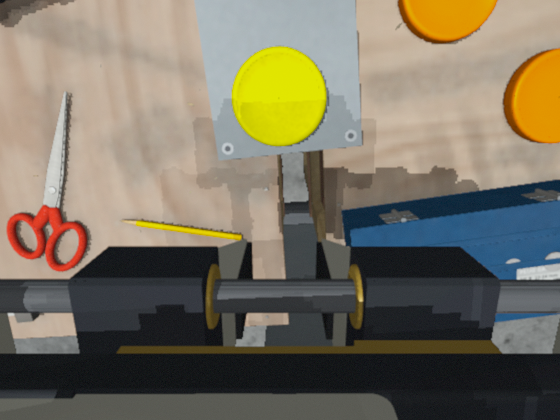

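The wrist view shows the cap at (279,96) on the grey plate, giving (0.494, 0.067), in agreement with the top view. The blue box's far-left corner is at (343,210), so I'll check the gripper body's clearance from it.

```bash
python3 -c "
from station import robot
from h import *
w=robot.capture('wrist');t=robot.capture('top');s=robot.capture('side')
for z in(0,.05,.08,.1):print(z,ray(w,(343,210),z).round(3),ray(t,(281,262),z).round(3))
cv2.imwrite('pics/tb.png',cv2.resize(t['color'][200:320,230:380],None,fx=5,fy=5))
cv2.imwrite('pics/sb.png',cv2.resize(s['color'][160:280,260:400],None,fx=5,fy=5))
st(robot)
"
```

```text
0 [0.369 0.002 0.   ] [0.373 0.001 0.   ]
0.05 [0.384 0.01  0.05 ] [0.376 0.002 0.05 ]
0.08 [0.394 0.014 0.08 ] [0.377 0.002 0.08 ]
0.1 [0.4   0.017 0.1  ] [0.378 0.002 0.1  ]
t 1.88 p [0.416  0.0613 0.2266] yaw -0.065 tilt [-0.0004 -0.0004] F [-0.3  0.4  0.1] w 0.323 q [-0.04  0.15  1.79 -0.    1.21  1.6 ]
```

View pics/sb.png

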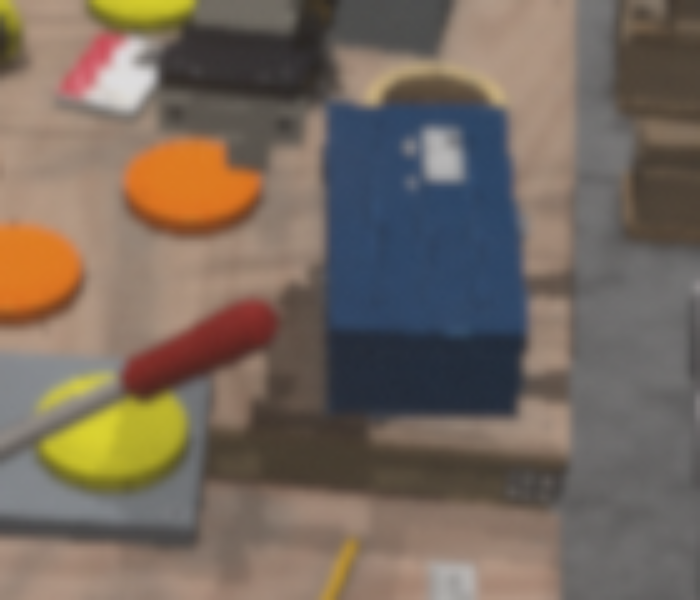

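The blue box is roughly 75 mm tall with its near corner at x≈0.377. Coming down closer to the cap, at x≈0.434, keeps the gripper body clear of it.

```bash
python3 -c "
from station import robot
from h import *
st(robot,(.4342,.0703,.1),-.08)
"
```

```text
t 1.88 p [0.416  0.0613 0.2266] yaw -0.065 tilt [-0.0004 -0.0004] F [-0.3  0.4  0.1] w 0.323 q [-0.04  0.15  1.79 -0.    1.21  1.6 ]
shift mm [ 17.7 -10.3 126.6] az 0.015
```

Call:
carry_out:
  series: [10,-6,10,0,0,0.01,0.35,17.5,-10,35,0,0,0.015,0.35,17.5,-10,65,0,0,0.015,0.35,17.5,-10,95,0,0,0.015,0.35,17.5,-10,120,0,0,0.015,0.35,17.5,-10,126,0,0,0.015,0.35,17.5,-10,126,0,0,0.015,0.35,17.5,-10,126,0,0,0.015,0.35]

```text
time: 2.55
ee_pos: [0.435, 0.0698, 0.1016]
orientation: [3.139, -0.128, 0.001]
force: [0.4, -0.2, 1.1]
gripper_width: 0.322
```

```bash
python3 -c "
from station import robot
from h import *
st(robot,(.4342,.0703,.022),-.08)
c=robot.capture('wrist');im=c['color'];cv2.imwrite('pics/w2.png',im)
t=robot.capture('side');cv2.imwrite('pics/s2.png',t['color'])
"
```

```text
t 2.55 p [0.435  0.0698 0.1016] yaw -0.0816 tilt [ 0.0009 -0.0001] F [ 0.4 -0.2  1.1] w 0.322 q [-0.02  0.35  1.92 -0.    0.87  1.64]
shift mm [-0.9 -0.4 79.6] az -0.002
```

View pics/w2.png

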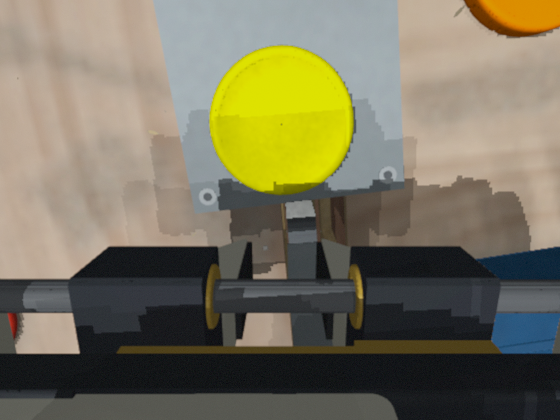

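View pics/s2.png

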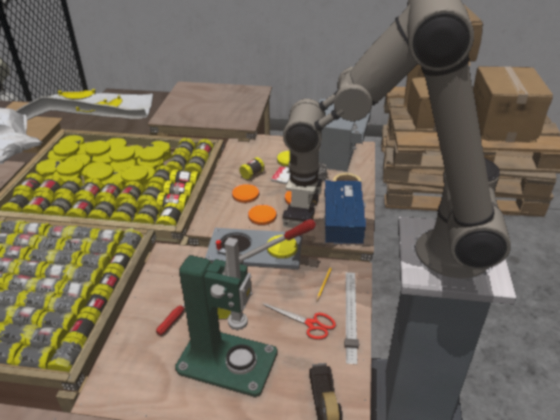

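The wrist view shows the cap centred at about (282,120), ahead of the fingers (240–330), and the body clears the blue box. I'll go down to tip height 22 mm.

Call:
carry_out:
  series: [0,0,20,0,0,0,0.35,0,0,45,0,0,0,0.35,0,0,65,0,0,0,0.35,0,0,77,0,0,0,0.35,0,0,79,0,0,0,0.35,0,0,79,0,0,0,0.35,0,0,79,0,0,0,0.35]

```text
time: 3.23
ee_pos: [0.4355, 0.0706, 0.0229]
orientation: [3.139, -0.126, 0.004]
force: [0.1, -0.3, -0.0]
gripper_width: 0.324
```

```bash
python3 -c "
from station import robot
from h import *
st(robot,(.636-.0523,.054+.0042,.022),-.08)
c=robot.capture('wrist');im=c['color'];cv2.imwrite('pics/w3.png',im)
"
```

```text
t 3.23 p [0.4355 0.0706 0.0229] yaw -0.0802 tilt [ 0.0025 -0.0001] F [ 0.1 -0.3 -0. ] w 0.324 q [-0.01  0.49  1.99 -0.    0.66  1.64]
shift mm [148.7   0.5   1.3] az -0.0
```

View pics/w3.png

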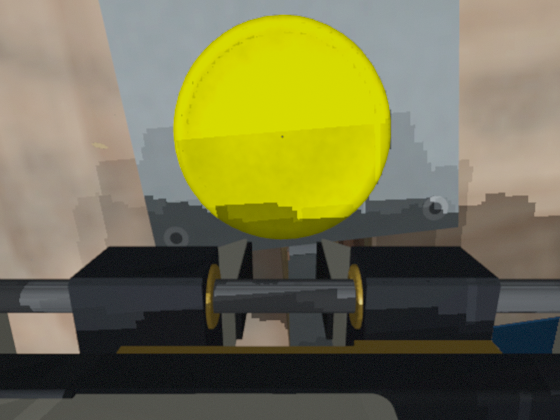

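The fingers are aligned and just behind the cap, so I'll start the slow push.

Call:
carry_out:
  series: [4,0,1,0,0,0,0.35,9,0,1,0,0,0,0.35,14,0,1,0,0,0,0.35,19,0,1,0,0,0,0.35,24,0,1,0,0,0,0.35,29,0,1,0,0,0,0.35,34,0,1,0,0,0,0.35,39,0,1,0,0,0,0.35]

```text
time: 3.95
ee_pos: [0.4738, 0.0674, 0.0206]
orientation: [3.139, -0.126, -0.0]
force: [-0.5, -0.3, -0.1]
gripper_width: 0.323
```

```bash
python3 -c "
from station import robot
from h import *
st(robot,(.636-.0523,.054+.0042,.022),-.08)
c=robot.capture('wrist');im=c['color'];cv2.imwrite('pics/w4.png',im)
h=cv2.cvtColor(im,cv2.COLOR_BGR2HSV)
B=cv2.inRange(h,(0,0,0),(180,255,55))
for b in blobs(B,(0,0,560,200),300)[:3]: print('blk',b[:3],cv2.boundingRect(b[3]))
"
```

```text
t 3.95 p [0.4738 0.0674 0.0206] yaw -0.0802 tilt [-0.0002 -0.0001] F [-0.5 -0.3 -0.1] w 0.323 q [-0.02  0.54  1.89 -0.    0.71  1.63]
shift mm [110.3   0.4  -1.4] az -0.0
```

View pics/w4.png

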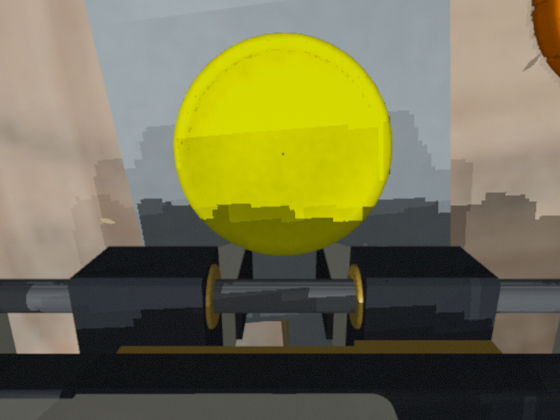

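The cap is cradled centrally at (283,145) and moving with the fingers. I'll keep pushing.

Call:
carry_out:
  series: [5,0,-1,0,0,0,0.35,10,0,-1,0,0,0,0.35,15,0,-1,0,0,0,0.35,20,0,-1,0,0,0,0.35,25,0,-1,0,0,0,0.35,30,0,-1,0,0,0,0.35,35,0,-1,0,0,0,0.35,40,0,-1,0,0,0,0.35]

```text
time: 4.67
ee_pos: [0.5136, 0.0642, 0.0217]
orientation: [3.139, -0.126, -0.0]
force: [-1.0, 0.3, 0.1]
gripper_width: 0.325
```

```bash
python3 -c "
from station import robot
from h import *
st(robot,(.636-.0523,.054+.0042,.022),-.08)
c=robot.capture('wrist');im=c['color'];cv2.imwrite('pics/w5.png',im)
"
```

```text
t 4.67 p [0.5136 0.0642 0.0217] yaw -0.0803 tilt [-0.0001 -0.0001] F [-1.   0.3  0.1] w 0.325 q [-0.02  0.59  1.78 -0.    0.77  1.63]
shift mm [70.3  0.4 -0.3] az -0.0
```

View pics/w5.png

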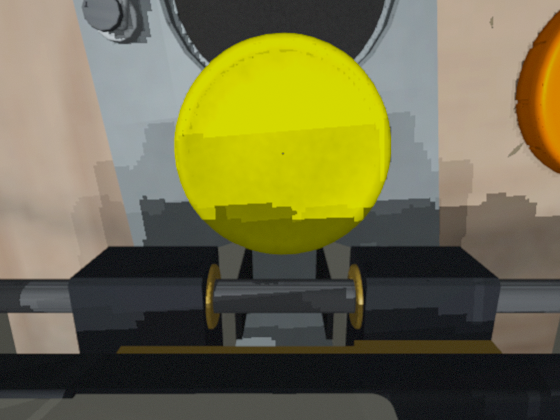

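The nest rim spans about columns 162–396 (centre ≈279) against the cap at 283, so the nest lies about 1.5 mm to the left. I'll trim for that and continue.

Call:
carry_out:
  series: [5,-0.3,0,0,0,0,0.35,10,-0.6,0,0,0,0,0.35,15,-0.9,0,0,0,0,0.35,20,-1.2,0,0,0,0,0.35,25,-1.5,0,0,0,0,0.35,29,-1.5,0,0,0,0,0.35,32,-1.5,0,0,0,0,0.35,35,-1.5,0,0,0,0,0.35]

```text
time: 5.38
ee_pos: [0.5484, 0.0629, 0.0217]
orientation: [3.139, -0.126, -0.0]
force: [-0.6, -0.4, 0.6]
gripper_width: 0.322
```

```bash
python3 -c "
from station import robot
from h import *
st(robot,(.636-.0523,.054+.0042,.022),-.08)
c=robot.capture('wrist');im=c['color'];cv2.imwrite('pics/w6.png',im)
"
```

```text
t 5.38 p [0.5484 0.0629 0.0217] yaw -0.0802 tilt [-0.0001 -0.0001] F [-0.6 -0.4  0.6] w 0.322 q [-0.02  0.63  1.68 -0.    0.83  1.63]
shift mm [35.5  1.9 -0.3] az -0.0
```

View pics/w6.png

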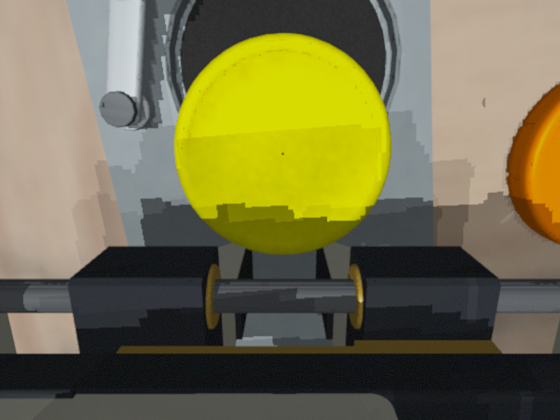

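The nest rim now spans columns 168–400 (centre 284), in line with the cap at 283. I'll continue slowly over the edge.

Call:
carry_out:
  series: [3,0,0,0,0,0,0.35,6,0,0,0,0,0,0.35,9,0,0,0,0,0,0.35,12,0,0,0,0,0,0.35,15,0,0,0,0,0,0.35,18,0,0,0,0,0,0.35,21,0,0,0,0,0,0.35,24,0,0,0,0,0,0.35]

```text
time: 6.1
ee_pos: [0.5724, 0.061, 0.0217]
orientation: [3.139, -0.126, -0.0]
force: [-0.2, -0.5, 1.0]
gripper_width: 0.324
```

```bash
python3 -c "
from station import robot
from h import *
st(robot,(.636-.0523,.054+.0042,.022),-.08)
c=robot.capture('wrist');im=c['color'];cv2.imwrite('pics/w7.png',im)
"
```

```text
t 6.1 p [0.5724 0.061  0.0217] yaw -0.0802 tilt [-0.0001 -0.    ] F [-0.2 -0.5  1. ] w 0.324 q [-0.03  0.66  1.61 -0.    0.86  1.62]
shift mm [11.5  1.9 -0.3] az -0.0
```

View pics/w7.png

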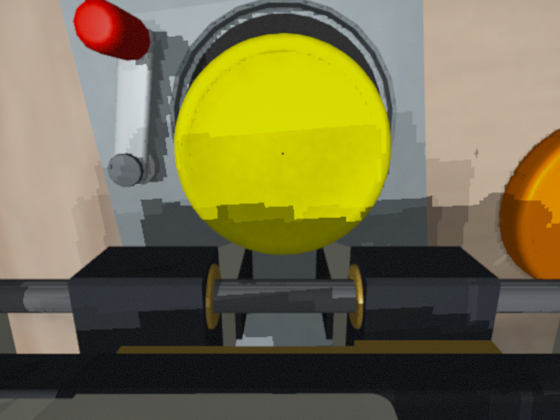

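The cap is still level because the rim's sides carry it. The visible gap is a crescent at the far end only. Continuing.

Call:
carry_out:
  series: [2,0,0,0,0,0,0.35,4,0,0,0,0,0,0.35,6,0,0,0,0,0,0.35,7.5,0,0,0,0,0,0.35,9,0,0,0,0,0,0.35,10.5,0,0,0,0,0,0.35,11.5,0,0,0,0,0,0.35,12,0,0,0,0,0,0.35]

```text
time: 6.82
ee_pos: [0.5841, 0.0601, 0.0217]
orientation: [3.139, -0.126, -0.0]
force: [-0.0, -0.0, -0.0]
gripper_width: 0.324
```

```bash
python3 -c "
from station import robot
from h import *
st(robot,(.636-.0523,.054+.0042,.022),-.08)
c=robot.capture('wrist');im=c['color'];cv2.imwrite('pics/w8.png',im)
"
```

```text
t 6.82 p [0.5841 0.0601 0.0217] yaw -0.0802 tilt [-0.0001 -0.0001] F [-0. -0. -0.] w 0.324 q [-0.03  0.68  1.58 -0.    0.88  1.62]
shift mm [-0.3  1.9 -0.3] az -0.0
```

View pics/w8.png

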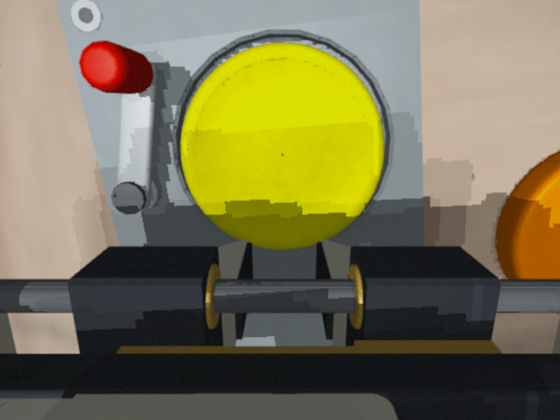

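The cap looks smaller now (207 px against 215), the rim shows all round and the force is zero, so it has dropped in. I'll back off, rise and check.

Call:
carry_out:
  series: [-5,0,0,0,0,0,0.35,-12,0,-5,0,0,0,0.35,-15,0,-30,0,0,0,0.5,-15,0,-60,0,0,0,0.7,-15,0,-95,0,0,0,1,-15,0,-120,0,0,0,1,-15,0,-120,0,0,0,1,-15,0,-120,0,0,0,1]

```text
time: 7.53
ee_pos: [0.5693, 0.0614, 0.1435]
orientation: [-3.139, 0.126, -0.006]
force: [-0.3, -0.7, 0.3]
gripper_width: 0.006
```

```bash
python3 -c "
from station import robot
from h import *
st(robot)
c=robot.capture('wrist');im=c['color'];cv2.imwrite('pics/w9.png',im)
h=cv2.cvtColor(im,cv2.COLOR_BGR2HSV)
for b in blobs(cv2.inRange(h,(22,110,70),(36,255,255)),(0,0,560,250),300)[:1]:
    r=cv2.fitEllipse(cv2.convexHull(b[3]));print(b[:3],r)
    P=[ray(c,p[0],.022)[:2] for p in b[3]];(x,y),rr=cv2.minEnclosingCircle(np.array(P,np.float32));print('cap z22',x,y,2*rr)
    print('if z32',2*cv2.minEnclosingCircle(np.array([ray(c,p[0],.032)[:2] for p in b[3]],np.float32))[1])
for b in blobs(cv2.inRange(h,(0,110,60),(8,255,255))|cv2.inRange(h,(168,110,60),(180,255,255)),(0,0,560,240),20)[:4]: print('red',b[:3],ray(c,b[1:3],.046).round(4),cv2.boundingRect(b[3]))
s=robot.capture('side');cv2.imwrite('pics/s9.png',cv2.resize(s['color'][200:290,180:320],None,fx=5,fy=5,interpolation=cv2.INTER_CUBIC))
"
```

```text
t 7.53 p [0.5693 0.0614 0.1435] yaw -0.0801 tilt [ 0.0035 -0.0001] F [-0.3 -0.7  0.3] w 0.006 q [-0.03  0.5   1.51 -0.    1.12  1.62]
(11487.0, 282.95060034305317, 109.69391080617496) ((282.9136657714844, 109.67930603027344), (119.22669982910156, 124.34445190429688), 0.10812245309352875)
cap z22 0.6333617568016052 0.057097140699625015 0.09043778479099274
if z32 0.08721565455198288
red (578.0, 196.74757281553397, 61.25404530744336) [0.6708 0.1111 0.046 ] (182, 48, 31, 27)
```

View pics/w9.png

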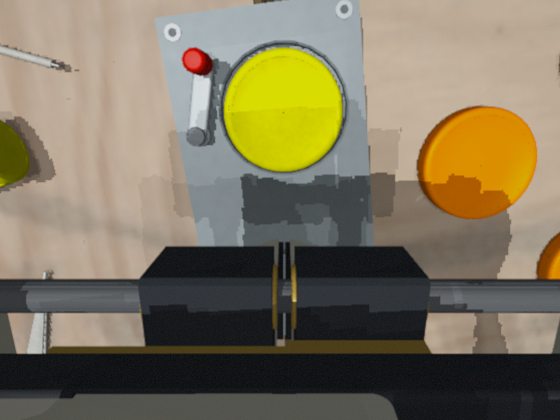

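View pics/s9.png

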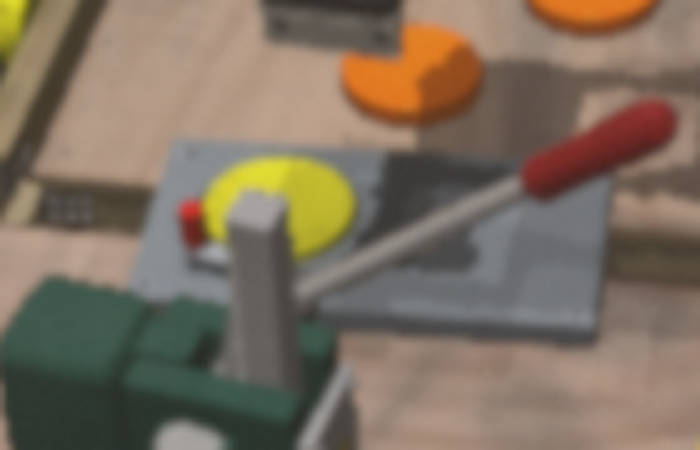

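The cap measures 90.4 mm when taken at z = 22 mm, against 91 mm true, so it is seated flat and concentric in the nest. The knob is at (197,61), which is (0.671, 0.110). Next I move behind the knob with shut fingers, turning so the flat face lies on the arc's mean direction.

```bash
python3 -c "
from station import robot
from h import *
st(robot,(.6928,.133,.12),.823)
c=robot.capture('wrist');print('pivot',ray(c,(197,134),.035).round(4))
"
```

```text
t 7.63 p [0.568  0.0614 0.1409] yaw -0.0801 tilt [-0.0018 -0.    ] F [ 0.1 -1.  -0.2] w 0.006 q [-0.03  0.51  1.52 -0.    1.12  1.62]
shift mm [118.7 -81.4  20.7] az -0.903
pivot [0.6215 0.1196 0.035 ]
```

Call:
carry_out:
  series: [15,-10,0,0,0,-0.12,1,30,-21,0,0,0,-0.24,1,45,-31,0,0,0,-0.36,1,60,-41,0,0,0,-0.48,1,75,-52,0,0,0,-0.6,1,90,-62,5,0,0,-0.72,1,105,-72,10,0,0,-0.82,1,118.5,-81,20,0,0,-0.903,1]

```text
time: 8.35
ee_pos: [0.6942, 0.1331, 0.1203]
orientation: [-2.876, -1.264, 0.002]
force: [0.4, 0.5, -0.9]
gripper_width: 0.006
```

```bash
python3 -c "
from station import robot
from h import *
c=robot.capture('wrist');cv2.imwrite('pics/w10.png',c['color'])
st(robot,(.6928,.133,.042),.823)
"
```

```text
t 8.4 p [0.6946 0.1343 0.117 ] yaw 0.8328 tilt [-0.0038  0.0003] F [-3.8 -0.7 -1.6] w 0.008 q [0.08 0.77 1.08 0.   1.29 0.82]
shift mm [-2.  -0.3 75. ] az 0.01
```

View pics/w10.png

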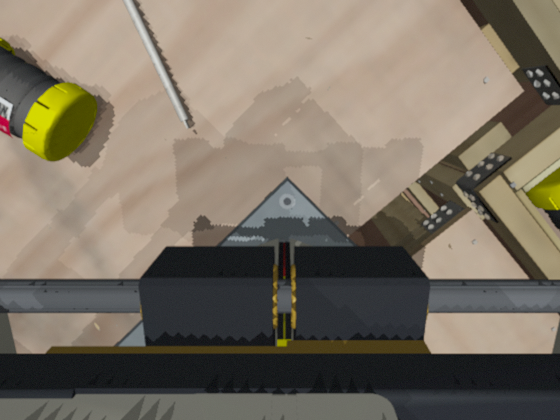

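The view looks past the fixture's far corner at (287,185). The trays start well beyond the gripper body. I'll descend to 42 mm behind the knob.

Call:
carry_out:
  series: [-1,0,20,0,0,0.005,1,-2,0,40,0,0,0.01,1,-2,0,60,0,0,0.01,1,-2,0,72,0,0,0.01,1,-2,0,75,0,0,0.01,1,-2,0,75,0,0,0.01,1]

```text
time: 8.9
ee_pos: [0.6913, 0.1309, 0.0451]
orientation: [-2.885, -1.24, 0.005]
force: [-0.2, -0.3, 0.5]
gripper_width: 0.003
```

```bash
python3 -c "
from station import robot
from h import *
s=robot.capture('side');cv2.imwrite('pics/s11.png',cv2.resize(s['color'][180:290,180:320],None,fx=5,fy=5,interpolation=cv2.INTER_CUBIC))
st(robot,(.6928,.133,.042),.823)
# arc of finger centre, in tool axes from now
o=robot.observe();R=Ro.from_rotvec(o['orientation']).as_matrix()
pv=np.array([.622,.1195]);y=.0375
for th in (.24,.4,.6,.8,1.0,1.2,1.4,1.57):
    k=pv+.05*np.array([np.cos(y-th),np.sin(y-th)])
    c=k+.0175*np.array([.68,.733])
    d=R.T@(np.append(c,.042)-o['ee_pos']);print(th,c.round(4),(d*1000).round(1))
"
```

```text
t 8.95 p [0.6922 0.131  0.0466] yaw 0.8122 tilt [-0.0005 -0.0001] F [-0.4 -0.4  0.1] w 0.005 q [ 0.08  0.83  1.17 -0.    1.15  0.84]
shift mm [ 1.9 -1.   4.6] az -0.011
0.24 [0.6829 0.1223] [-12.7  -0.8   4.6]
0.4 [0.6807 0.1146] [-19.8   2.8   4.7]
0.6 [0.6762 0.1057] [-29.4   5.8   4.7]
0.8 [0.6701 0.0978] [-39.3   6.7   4.7]
1.0 [0.6625 0.0913] [-49.3   5.7   4.7]
1.2 [0.6538 0.0864] [-58.8   2.7   4.7]
1.4 [0.6442 0.0834] [-67.5  -2.1   4.7]
1.57 [0.6358 0.0824] [-74.1  -7.5   4.7]
```

View pics/s11.png

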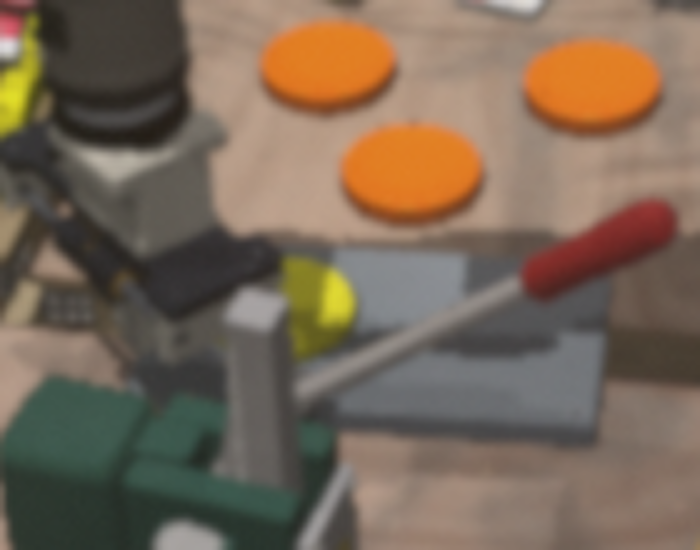

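The gripper is down behind the knob with no contact force. I'll sweep the first half of the arc.

Call:
carry_out:
  series: [-5,-0.5,2,0,0,0,1,-10,-0.5,4,0,0,0,1,-15,0.5,4,0,0,0,1,-20,2.8,4,0,0,0,1,-25,4.5,4,0,0,0,1,-30,5.9,4,0,0,0,1,-35,6.5,4,0,0,0,1,-39,6.7,4,0,0,0,1]

```text
time: 9.62
ee_pos: [0.6701, 0.0974, 0.0428]
orientation: [2.886, 1.241, -0.0]
force: [0.9, 0.7, 0.4]
gripper_width: 0.007
```

```bash
python3 -c "
from station import robot
from h import *
s=robot.capture('side');cv2.imwrite('pics/s12.png',cv2.resize(s['color'][180:290,180:320],None,fx=5,fy=5,interpolation=cv2.INTER_CUBIC))
t=robot.capture('top');cv2.imwrite('pics/t12.png',cv2.resize(t['color'][145:255,205:325],None,fx=5,fy=5,interpolation=cv2.INTER_CUBIC))
st(robot,(.6701,.0978,.042),.823)
"
```

```text
t 9.72 p [0.6697 0.0974 0.0427] yaw 0.8121 tilt [-0.0011 -0.0003] F [0.4 0.3 0.7] w 0.006 q [ 0.03  0.79  1.27 -0.    1.08  0.79]
shift mm [ 0.6 -0.   0.7] az -0.011
```

View pics/s12.png

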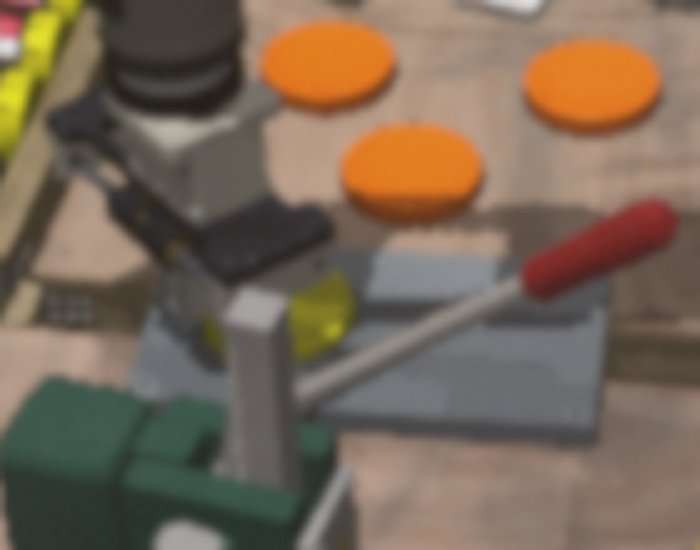

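The contact force of about 1 N fits the knob's friction. I'll sweep the second half.

Call:
carry_out:
  series: [-5,-0.2,0,0,0,0,1,-10,-1,0,0,0,0,1,-15,-2.4,0,0,0,0,1,-19.5,-4,0,0,0,0,1,-24,-6.3,0,0,0,0,1,-28,-8.8,0,0,0,0,1,-31.5,-11.5,0,0,0,0,1,-34,-13.6,0,0,0,0,1]

```text
time: 10.38
ee_pos: [0.6394, 0.0833, 0.0433]
orientation: [2.884, 1.241, 0.011]
force: [15.4, 6.1, -5.0]
gripper_width: 0.001
```

```bash
python3 -c "
from station import robot
from h import *
t=robot.capture('wrist');cv2.imwrite('pics/w13.png',t['color'])
st(robot,(.6358,.0824,.042),.823)
"
```

```text
t 10.43 p [0.6394 0.0835 0.0435] yaw 0.8125 tilt [0.0074 0.0014] F [10.2  3.6 -4.9] w 0.005 q [0.01 0.73 1.39 0.   1.01 0.77]
shift mm [-3.3 -1.9  1.4] az -0.011
```

View pics/w13.png

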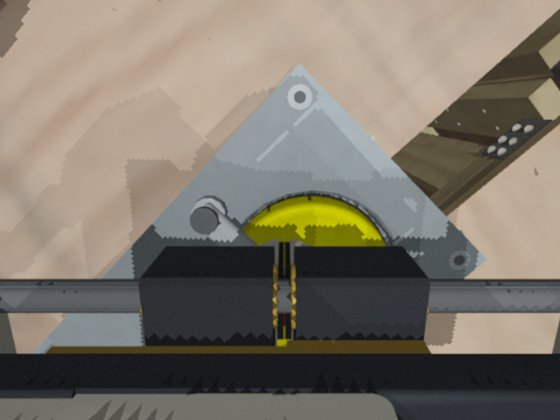

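A 10–15 N reaction along +x appeared about 4 mm before my predicted end, which suggests the stop. I'll back off straight, rise and look.

Call:
carry_out:
  series: [3,0,0,0,0,0,1,10,0,0,0,0,0,1,18,0,-5,0,0,0,1,22,0,-30,0,0,0,1,22,0,-65,0,0,0,1,22,0,-100,0,0,0,1,22,0,-130,0,0,0,1,22,0,-130,0,0,0,1]

```text
time: 11.1
ee_pos: [0.6555, 0.0996, 0.1808]
orientation: [2.881, 1.241, 0.018]
force: [-0.3, 0.5, 1.1]
gripper_width: 0.004
```

```bash
python3 -c "
from station import robot
from h import *
st(robot,(.50,.06,.2),-.08)
t=robot.capture('top');cv2.imwrite('pics/t14.png',cv2.resize(t['color'][145:255,205:325],None,fx=5,fy=5,interpolation=cv2.INTER_CUBIC))
"
```

```text
t 11.1 p [0.6555 0.0996 0.1808] yaw 0.8134 tilt [0.0123 0.0004] F [-0.3  0.5  1.1] w 0.004 q [ 0.04  0.63  1.18 -0.    1.32  0.79]
shift mm [-135.4  -85.7  -21.1] az 0.893
```

View pics/t14.png

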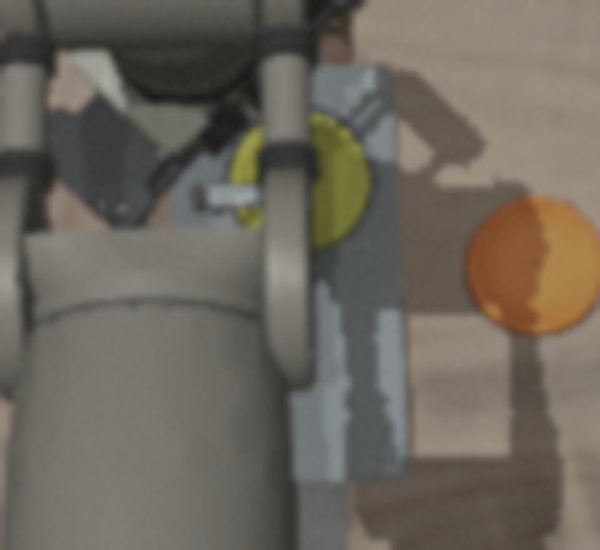

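The top view shows the arm lying crosswise, with the pivot at crop (208,195), and the knob hidden by the robot. I'll move back to a viewing pose.

Call:
carry_out:
  series: [-17,-11,-3,0,0,0.112,1,-34,-21,-6,0,0,0.223,1,-51,-32,-9,0,0,0.335,1,-68,-43,-12,0,0,0.446,1,-85,-54,-15,0,0,0.558,1,-102,-64,-18,0,0,0.67,1,-119,-75,-20,0,0,0.78,1,-135,-86,-21,0,0,0.893,1]

```text
time: 11.82
ee_pos: [0.4955, 0.0599, 0.193]
orientation: [3.139, -0.134, -0.003]
force: [-0.6, -0.2, 0.8]
gripper_width: 0.005
```

Call:
carry_out:
  series: [0,0,0,0,0,0,1,0,0,0,0,0,0,1,0,0,0,0,0,0,1]

```text
time: 12.07
ee_pos: [0.4976, 0.0601, 0.1934]
orientation: [3.139, -0.122, -0.0]
force: [-0.0, -0.3, 0.7]
gripper_width: 0.004
```

```bash
python3 -c "
from station import robot
from h import *
st(robot)
c=robot.capture('wrist');im=c['color'];cv2.imwrite('pics/w15.png',im)
h=cv2.cvtColor(im,cv2.COLOR_BGR2HSV)
for b in blobs(cv2.inRange(h,(0,110,60),(8,255,255))|cv2.inRange(h,(168,110,60),(180,255,255)),(0,0,560,240),20)[:3]: print('red',b[:3],ray(c,b[1:3],.05).round(4),cv2.boundingRect(b[3]))
s=robot.capture('side');cv2.imwrite('pics/s15.png',s['color'])
t=robot.capture('top');cv2.imwrite('pics/t15.png',t['color'])
"
```

```text
t 12.07 p [0.4976 0.0601 0.1934] yaw -0.0778 tilt [-0.0001 -0.    ] F [-0.  -0.3  0.7] w 0.004 q [-0.03  0.33  1.64 -0.    1.17  1.62]
red (363.5, 255.25252525252526, 28.752525252525253) [0.6234 0.0723 0.05  ] (245, 16, 21, 26)
```

View pics/w15.png

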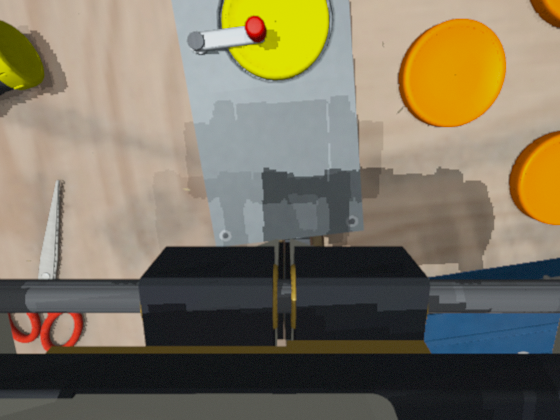

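View pics/s15.png

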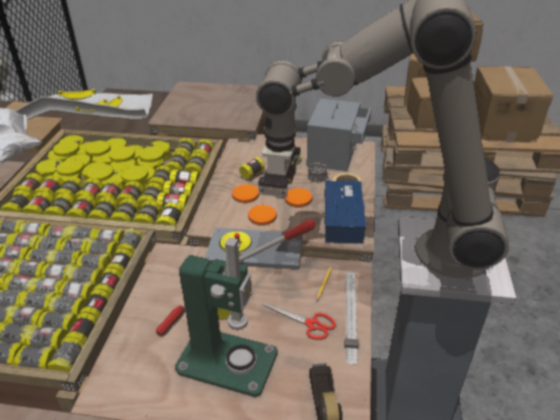

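View pics/t15.png

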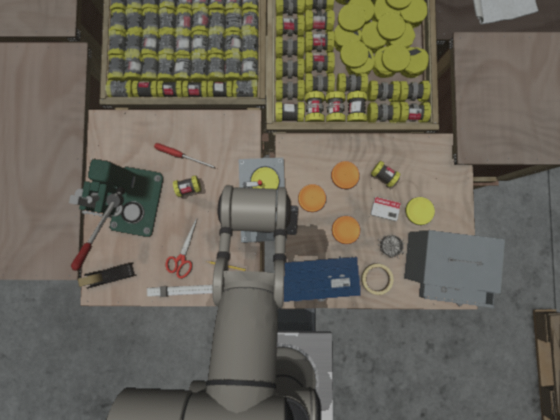

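The keeper lies across the cap, with the knob at (255,29), which is (0.623, 0.072). That gives θ≈1.58±0.05. I'll move in for a closer look to sharpen the angle.

Call:
carry_out:
  series: [15,0,0,0,0,0,1,40,0,0,0,0,0,1,60,-10,0,0,0,0,1,70,-10,0,0,0,0,1,70,-10,0,0,0,0,1,70,-10,0,0,0,0,1,70,-10,0,0,0,0,1]

```text
time: 12.8
ee_pos: [0.5669, 0.0643, 0.1932]
orientation: [3.139, -0.125, -0.002]
force: [-0.2, 0.4, 0.6]
gripper_width: 0.008
```

```bash
python3 -c "
from station import robot
from h import *
st(robot)
c=robot.capture('wrist');im=c['color'];cv2.imwrite('pics/w16.png',cv2.resize(im[0:240,130:430],None,fx=2.5,fy=2.5,interpolation=cv2.INTER_CUBIC))
"
```

```text
t 12.8 p [0.5669 0.0643 0.1932] yaw -0.0798 tilt [-0.0014 -0.0001] F [-0.2  0.4  0.6] w 0.008 q [-0.02  0.45  1.45 -0.    1.24  1.63]
```

View pics/w16.png

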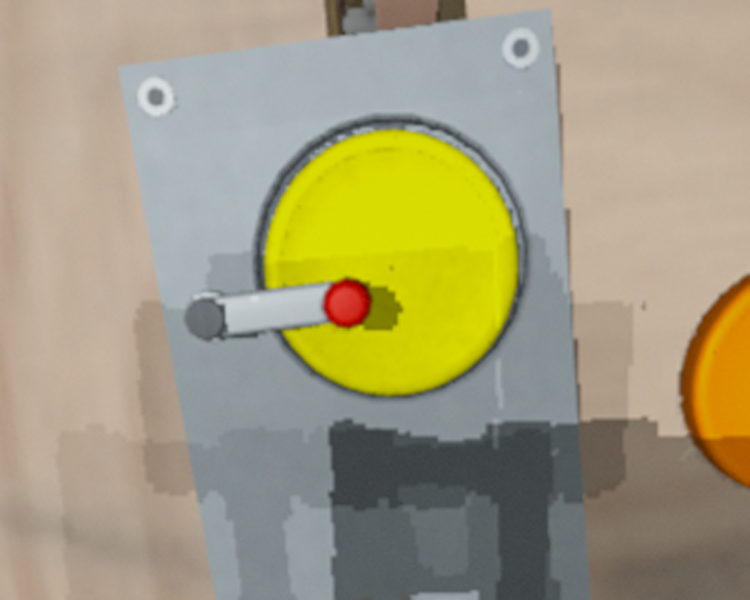

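```bash
python3 -c "
from station import robot
from h import *
c=robot.capture('wrist')
f=lambda u,v,z:ray(c,(130+u/2.5,v/2.5),z)[:2]
a=lambda p,q:np.arctan2(*(q-p)[::-1])
e=a(f(156,97,.016),f(521,48,.016));e2=a(f(120,66,.016),f(550,10,.016))
print('plate -y dir',e,e2)
p,k=f(206,317,.035),f(348,303,.060);print('arm',a(p,k),np.linalg.norm(k-p),p,k)
print('arm edges',a(f(228,297,.03),f(328,284,.03)),a(f(228,333,.03),f(325,322,.03)))
"
```

```text
plate -y dir -1.5286459508252865 -1.533362816942293
arm -1.5308561870913007 0.04983515964429541 [0.62190482 0.12120063] [0.62389471 0.07140521]
arm edges -1.5253811930563228 -1.5400330895986742
```

The arm's direction (−1.531 rad) matches the plate's −y direction (−1.529 to −1.533) within 0.003 rad, so the keeper is at its 1.57 stop. The knob radius comes out at 49.8 mm. Handing in.

```bash
python3 -c "
from station import robot
print(robot.sign_off())"
```

```text
the job is handed in; nothing more can be done
None
```

The yellow end cap is seated flat in the nest, and the keeper's arm is swung across it to its stop. I handed the job in after about 13 s of robot time.

**What I did:** I slid the cap across the plate with two part-open fingertips until it dropped in. Then I pushed the red knob round its arc with shut fingers until the reaction rose to about 15 N at the stop, and backed off clear.

**Last checks:**
- **Cap:** it measured 90.4 mm across when taken at the seated height of 22 mm (91 mm nominal), with the rim visible all round.
- **Keeper:** it is within about 0.003 rad of the plate's −y direction, so θ ≈ 1.57, with the knob 49.8 mm from the pivot.
- **Other things on the bench:** the last top and side views show nothing moved.
- **Contact:** the gripper was about 0.19 m above the bench with a force reading under 1 N, touching nothing.

**One disagreement:** the stop's force came about 4 mm before my predicted end point. The fingertip position alone would have put the angle at about 1.47. The close-up angle measurement settled it as fully at the stop.

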